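# Start the shaker: pop the guard cover, press the key, relatch the cover

## Robot

A 6-joint arm with a two-finger parallel gripper is mounted at the origin on a cart in front of the work surface, level with it; the furniture and walls round the work are solid. World frame = base frame: x ahead of the robot, y to its left, z up, the work surface at z = 0. Lengths are in mm, angles in degrees, forces in N, time in s.
With the tool pointing down it reaches from about 300 to 850 mm from the base axis. Payload 4.2 kg.
Tool frame: the origin (TCP) lies on the centre line of the jaws, within the pads' length; the fingertips stand 11 mm ahead of it and the grasp point (between the pads) lies 8 mm behind it; z points along the fingers, y is the direction in which the jaws open and shut (so a half turn about z gives the same grasp; the last joint's range is limited). The gripper opens to 91 mm and grips with 3 to 60 N. Pads are 32 mm wide; open, the fingers measure 118 mm over their backs; the gripper's body (76 mm by 178 mm) begins 60 mm behind the grasp point.
Start: joints at [-78.037, 18.312, 89.639, -0, 72.044, -1.146], TCP at [130.417, -560.03, 224.976] pointing down, gripper open.
Joint ranges: [-177.97, 177.97], [-48.28, 115.42], [12.27, 149.76], [-77.06, 257.06], [2.81, 150.46], [-146.56, 146.56]. Speed limits (degrees/s): [147.25, 147.25, 180, 180, 180, 180].

## Interface

Orientations are given as [roll, pitch, yaw] about the fixed x, y, z axes, in that order (R = Rz(yaw) Ry(pitch) Rx(roll)).
In Python, from workcell import env, grab_frame gives the robot as it stands. The module is installed in compiled form; this text tells all that it offers.
- The arm moves only by the tool arm_command, never from a script. Its argument "series" is one flat list of numbers, 6 for each row, row after row: the shift along the world's x, y, z each as a share of 400 mm, from -1 to 1, then the turn, a rotation vector about the world's x, y, z each as a share of 45 degrees, from -1 to 1. A call has 1 to 20 rows; each row shifts and turns the commanded pose from where the row before left it; what a row does not reach is not made up. A row lasts 1/12 s, in which the tool goes at most 41.7 mm and 7.16 degrees, less where a joint would pass 70% of its speed; a pose out of reach is approached as far as the arm can. A call with a number of a shift or a turn outside -1 to 1 is refused whole. A call with a gripper value outside its range is refused whole. "hand" is the opening, from 0 (shut) to 1 (fully open), set as the call begins (left out, the last holds). The fingers move at their own pace and stop on an object; "newtons" is the grip in N (left out, the last holds). Time passes only in rows, so rows that do not move let the fingers close. It gives the time, the measured TCP pose, the force and the opening at its end, in the units of the state.
- env.state(): the state, without advancing time (a new reading comes with each control period).
- grab_frame(name): name is "scene" or "top" or "wrist"; returns a dict with "frame" (400x640x3 uint8, red, green, blue), "intrinsics" (3x3 intrinsics, pixels), "R" (3x3) and "t" (3): a world point X has camera coordinates R X + t; the wrist camera has in their place "tool_from_camera" (4x4, takes a point from camera to tool coordinates, whose origin is the TCP and whose axes are the flange's). Camera axes: x right, y down, z forward; pixel columns grow to the right and rows downward; lengths in mm; the calibration is good to about 2 mm. A picture is of the moment at which its call begins: read the wrist's pose just before it. There is no depth.
- env.job_done(): hands the job in, once; it reports no verdict.
The state is a dict: "time_s": time; "qpos": joint angles; "qvel": joint speeds; "effort": joint torques, N m; "ee_pos": TCP position; "ee_rot": TCP orientation; "force": force on the tool from outside, world axes, zero at the start; "torque": the same for the moment, N m; "gripper_width": finger opening in mm.
Only numpy, scipy, OpenCV 4.12 (cv2) and the standard library are available. Lean on these libraries where they do the work, as an engineer would, in place of code of your own. Each camera call takes 0.05 s, during which the arm holds its last target.

## Task

Start the shaker from the controller box with the orange cover: press that push-latch cover and let go so that it springs open, press the green key underneath fully down, then swing the cover shut and press it down until it latches again. Do it all by pushing with the fingers: nothing is to be picked up, and the things lying around are not to be moved. Leave the blue cover of the other box alone, latched as it is.

Things in the scene. Friction and masses are not known exactly. Their poses are not given: they have to be found in the camera images.
- orange_box: The box to operate: white controller box, 136 mm (its x) by 112 mm (its y) by 54 mm high to the rim, with a hinged orange cover on top and a grey front panel towards the robot. Fixed to the bench. Origin: centre of its underside; x points to the back of the box (where the cover's hinge is), y to its left, z up.
- blue_box: The box to leave alone, the same in all but the colour of its cover: white controller box, 136 mm (its x) by 112 mm (its y) by 54 mm high to the rim, with a hinged blue cover on top and a grey front panel towards the robot. Fixed to the bench. Origin: centre of its underside; x points to the back of the box (where the cover's hinge is), y to its left, z up.
- orange_press (a point): The place to press on the orange cover: upper face, among the black ribs, mid width, 77 mm from the hinge and 17 mm from the free (near) edge; it moves with the cover. In the box frame with the cover latched: (-32, 0, 64) mm. Pressing takes about 3 N (a brief knock of 5 to 6 N as the latch engages); the stop is rigid. After the first press the cover swings up after the finger: draw away upward.
- orange_hinge (a point): Middle of the cover's hinge axis, parallel to the box's y; in the box frame (45, 0, 60) mm. The cover is a cap 94x94 mm, its outer face 4 mm off the hinge axis, rims 5 mm below that axis, and a steel tongue 38 mm long under its free end. Open, it is shut by pushing its outer (back) face over towards the robot and down; its spring resists with 1 to 3 N at the free edge.
- orange_cover (a joint): Angle of the orange cover, rad: 0 latched, level; -0.08 pressed down on its rigid stop (6 mm lower at the press spot); 2.05 sprung fully open, leaning back past the hinge. Push-push latch: press a latched cover past -0.06 and let go, and a spring throws it up to 2.05 within 2 s. To relatch, push it down past -0.06 (to the stop) and let go: it returns to 0 and stays. Another press frees it again.
- orange_key_top (a point): Centre of the top of the round green key, 25 mm across, in the well under the orange cover; in the box frame (-12, 0, 44) mm, so 10 mm below the box's rim, pressed straight down. The well round it is 78 mm (box x -30 to 46) by 98 mm, its floor 24 mm above the box's underside.
- orange_key (a joint): How far the green key is pressed, m: 0 up, 0.005 fully down. A spring brings it back; fully down takes about 4.5 N.
- blue_cover (a joint): Angle of the blue cover, rad, as for the orange one: 0 latched and to stay so.
- tip_box: Bystander: a green pipette-tip box with a clear lid, 78x125x71 mm, shut. Origin: centre of its underside.
- tip_refill: Bystander: a pale green block of pipette tips, 60x115x30 mm. Origin: centre of its underside.
- marker_red: Bystander: a white marker pen with a red cap, 131 mm long, 13 mm thick, lying flat. Origin: centre of its underside.
- marker_blue: Bystander: a white marker pen with a blue cap, 131 mm long, 13 mm thick, lying flat. Origin: centre of its underside.
- plate_left_1: Bystander: a flat round petri dish, 93 mm across, 15 mm high. Origin: centre of its underside.
- reagent_bottle: Bystander: a small white screw-cap bottle, 47 mm across, 100 mm high. Origin: centre of its underside.
There are look-alikes about, which are no part of the job. What is shaped like the orange_box but red is not meant.

How it is judged (in metres and radians):
On the way, in this order (a step that is already met when the one before it is completed fails the run):
1. the orange cover has sprung open (value of joint orange_cover above 1.3 rad), for 0.1 s.
2. the green key is pressed fully down while the cover is open (value of joint orange_key above 0.004 m and value of joint orange_cover above 1 rad), for 0.05 s.
At the end, for the whole second after the job is handed in: The orange cover lies latched (within 0.03 rad of level, at rest with nothing holding it), the key is up again, the blue cover is shut, and every bystander lies within 30 mm of where it was (value of joint orange_cover between -0.03 and 0.03 rad and velocity of joint orange_cover between -0.05 and 0.05 rad/s and value of joint orange_key below 0.001 m and value of joint blue_cover between -0.03 and 0.03 rad and distance of each of tip_box, tip_refill, marker_red, marker_blue, plate_left_1, reagent_bottle from where it was at the start of the episode below 0.03 m); the robot touches nothing.
It fails at once if the cover of the blue box is pressed in or opened (value of joint blue_cover below -0.04 rad or value of joint blue_cover above 0.1 rad).
It fails at once if a bystander is lifted or moved by more than 30 mm (distance of any of tip_box, tip_refill, marker_red, marker_blue, plate_left_1, reagent_bottle from where it was at the start of the episode above 0.03 m).
It also fails if it takes over 58 s, if anything falls off the work surface, if the arm or the gripper's body presses on something with over 40 N, if the wrist force passes 120 N, or if a joint passes its speed limit or range.

## Working session

There is one attempt and no reset: what is moved stays moved. The work goes in short steps, Python scripts to look and compute and a tool call to move; the robot and the scene stay as the last step left them, time stands still between calls to the robot, and variables do not carry over. Pictures are saved under pics/ and viewed, and the job is handed in when it is done.

Besides the shell and the picture viewer there is one more tool, called after ">>>" by a JSON object that holds its "op" and its "data", one argument or row to a line. arm_command: Moves the arm, as the interface text tells. Shift numbers are shares of 400 mm and turn numbers shares of 45 degrees, none past 1 either way. Its arguments: {"type":"object","properties":{"series":{"type":"array"},"hand":{"type":"number"},"newtons":{"type":"number"}},"required":["series"]}

```bash
mkdir -p pics
python3 - <<'E'
from workcell import env, grab_frame
import cv2,pickle
s=env.state();print({k:s[k] for k in('time_s','ee_pos','ee_rot','force','gripper_width')})
d={}
for n in('scene','top'):
    f=grab_frame(n);d[n]=f;cv2.imwrite(f'pics/{n}0.png',f['frame'][...,::-1]);print(n,f['intrinsics'],f['R'],f['t'])
pickle.dump(d,open('f0.pkl','wb'))
E
```

```text
{'time_s': 0.0, 'ee_pos': array([ 130.3275124, -559.5249881,  224.1325427]), 'ee_rot': array([-1.79898130e+02, -2.84036676e-03,  1.31103802e+01]), 'force': array([-0.14776224,  0.45961794,  0.98018773]), 'gripper_width': 91.44453211514217}
scene [[463.94604481   0.         313.68080154]
 [  0.         463.94604481 199.1984527 ]
 [  0.           0.           1.        ]] [[ 0.6818807  -0.73120876  0.01929916]
 [-0.45610326 -0.44566484 -0.77029388]
 [ 0.57184659  0.51644612 -0.63739696]] [-306.33271417  378.91151408 1614.21127059]
top [[372.42789424   0.         322.50408028]
 [  0.         372.42789424 195.91263416]
 [  0.           0.           1.        ]] [[ 0.02460753 -0.99969368 -0.0026496 ]
 [-0.98303807 -0.02371554 -0.18186185]
 [ 0.1817433   0.00707982 -0.98332052]] [  91.03736847  600.0267426  1221.12982379]
```

View pics/scene0.png

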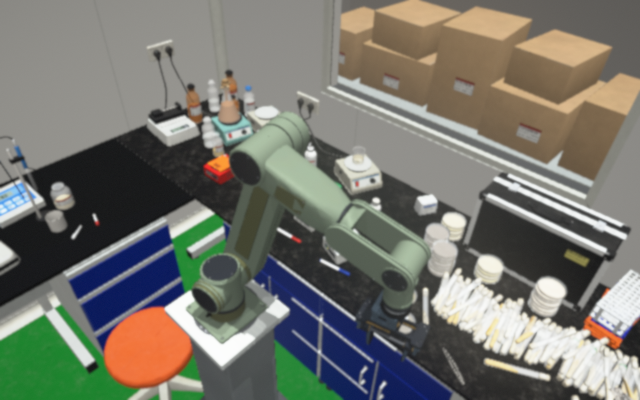

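View pics/top0.png

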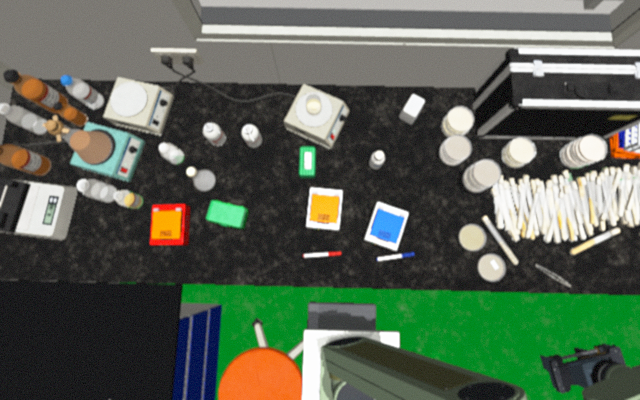

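Candidates in the top view are the white box with the orange cover at (324,208), the red box with an orange cover at (168,224), which is the look-alike, and the blue-covered box at (387,226). I choose (324,208). Next is a close crop to check it.

Run:
```python
import cv2,pickle
d=pickle.load(open('f0.pkl','rb'))
f=d['top']['frame'][...,::-1]
cv2.imwrite('pics/crop0.png',cv2.resize(f[140:275,290:420],None,fx=6,fy=4.4*6/4.4,interpolation=cv2.INTER_CUBIC)[:600*2][:,:].copy() if 0 else cv2.resize(f[175:270,290:420],None,fx=6,fy=6,interpolation=cv2.INTER_CUBIC))
```

```text
(no output)
```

View pics/crop0.png

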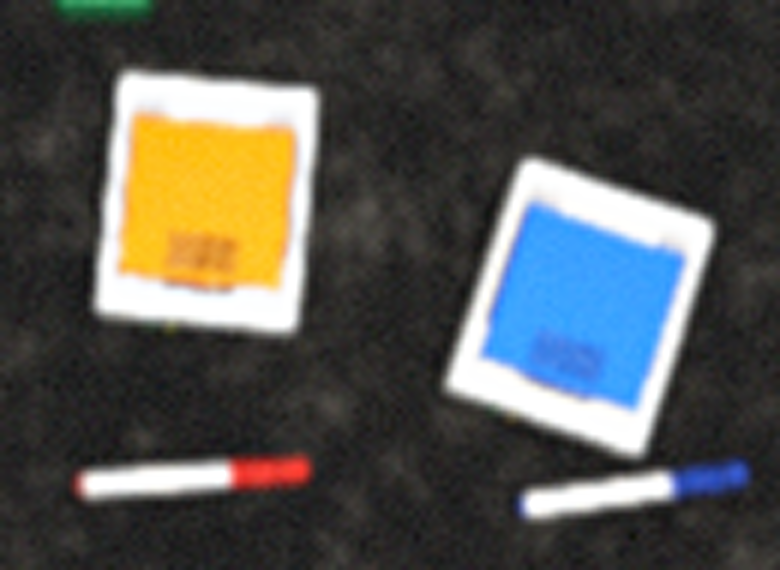

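```bash
cat > h.py <<'E'
import numpy as np,cv2
def proj(f,X): 
    c=np.atleast_2d(X)@f['R'].T+f['t']; p=c@f['intrinsics'].T; return p[:,:2]/p[:,2:]
def back(f,uv,z):
    d=np.linalg.inv(f['intrinsics'])@np.array([uv[0],uv[1],1.]); R=f['R'];o=-R.T@f['t'];d=R.T@d
    return o+d*(z-o[2])/d[2]
E
python3 - <<'E'
from h import *
import pickle
from scipy.optimize import least_squares
f=pickle.load(open('f0.pkl','rb'))['top']
def fit(rim,cov):
    obs=np.array(rim+cov)/6+[290-.5+.5/6,175-.5+.5/6]
    mod=np.array([[68,56,54],[68,-56,54],[-68,-56,54],[-68,56,54],[45,47,64],[45,-47,64],[-49,-47,64],[-49,47,64]],float)
    def W(p):
        c,s=np.cos(p[2]),np.sin(p[2]); return mod@np.array([[c,-s,0],[s,c,0],[0,0,1]]).T+[p[0],p[1],0]
    r=least_squares(lambda p:(proj(f,W(p))-obs).ravel(),[*back(f,obs.mean(0),57)[:2],0])
    p=r.x;print(p[:2],np.degrees(p[2]));print(np.round(r.fun.reshape(-1,2),2).tolist()); return p
fit([(118,70),(320,90),(297,333),(95,318)],[(135,113),(297,125),(277,287),(118,275)])
fit([(530,155),(716,222),(642,458),(444,390)],[(533,203),(685,253),(635,408),(483,360)])
b=lambda u,v,z:print(back(f,(u,v),z))
print('press',back(f,(290+202/6,175+255/6),64))
for n,u,v,z in[('tipboxA',307,161,71),('tipblk',227,214,30),('red',323,254,7),('blue',395,256,7),('bottle',377,159,100)]:print(n,back(f,(u,v),z))
E
```

```text
[556.28410843  99.07479249] -3.8853564629119828
[[0.5, 0.77], [-0.77, 0.36], [-0.27, -0.78], [0.37, -1.33], [-0.48, -0.18], [0.02, 0.31], [0.99, 0.73], [-0.37, 0.16]]
[ 501.98192103 -113.63125807] -18.155859670431614
[[-0.77, 0.76], [-0.43, 0.45], [-0.14, -0.83], [1.01, -0.77], [-0.43, -0.54], [0.82, 0.37], [0.74, 1.03], [-0.81, -0.46]]
press [522.20176747  99.83452137  64.        ]
tipboxA [715.64169187 161.9001401   71.        ]
tipblk [530.54261806 435.24039306  30.        ]
red [402.32513528  99.23427048   7.        ]
blue [ 401.60014884 -149.50856636    7.        ]
bottle [720.03188727 -74.89772936 100.        ]
```

>>> {"op": "arm_command", "data": {
  "series": [0.049,0.0825,0,0,0,-0.019,0.049,0.0825,0,0,0,-0.019,0.049,0.0825,0,0,0,-0.019,0.049,0.0825,0,0,0,-0.019,0.049,0.0825,0,0,0,-0.019,0.049,0.0825,0,0,0,-0.019,0.049,0.0825,0,0,0,-0.019,0.049,0.0825,0,0,0,-0.019,0.049,0.0825,0,0,0,-0.019,0.049,0.0825,0,0,0,-0.019,0.049,0.0825,0,0,0,-0.019,0.049,0.0825,0,0,0,-0.019,0.049,0.0825,0,0,0,-0.019,0.049,0.0825,0,0,0,-0.019,0.049,0.0825,0,0,0,-0.019,0.049,0.0825,0,0,0,-0.019,0.049,0.0825,0,0,0,-0.019,0.049,0.0825,0,0,0,-0.019,0.049,0.0825,0,0,0,-0.019,0.049,0.0825,0,0,0,-0.019],
  "hand": 0,
  "newtons": 20
}}

```text
time_s: 1.77
ee_pos: [522.8, 101.9, 224.6]
ee_rot: [180.0, 0.0, -4.0]
force: [0.6, -0.2, 0.8]
gripper_width: 0.5
```

Run:
```python
from workcell import env, grab_frame
import cv2,pickle
s=env.state();print({k:s[k] for k in('time_s','ee_pos','ee_rot','force','gripper_width','qpos')})
d={'s':s}
for n in('wrist','scene'):
    f=grab_frame(n);d[n]=f;cv2.imwrite(f'pics/{n}1.png',f['frame'][...,::-1])
print(d['wrist']['tool_from_camera'],d['wrist']['intrinsics'])
pickle.dump(d,open('f1.pkl','wb'))
```

```text
{'time_s': 1.7667, 'ee_pos': array([522.76110177, 101.86375265, 224.59284555]), 'ee_rot': array([ 1.79974524e+02,  4.07954688e-02, -4.00383251e+00]), 'force': array([ 0.6223235 , -0.21862824,  0.8160337 ]), 'gripper_width': 0.5354920061795934, 'qpos': array([ 9.79822234e+00,  1.45296046e+01,  9.51144124e+01, -1.59303143e-02,
        7.04016789e+01,  1.03807395e+02])}
[[-1.23369949e-03 -9.60307159e-01 -2.78941997e-01  7.98019593e+01]
 [ 9.99998143e-01 -1.59777135e-03  1.07783723e-03  6.00065357e-01]
 [-1.48074034e-03 -2.78940149e-01  9.60307347e-01 -1.59603369e+02]
 [ 0.00000000e+00  0.00000000e+00  0.00000000e+00  1.00000000e+00]] [[352.37894308   0.         316.181548  ]
 [  0.         352.37894308 199.93035368]
 [  0.           0.           1.        ]]
```

View pics/wrist1.png

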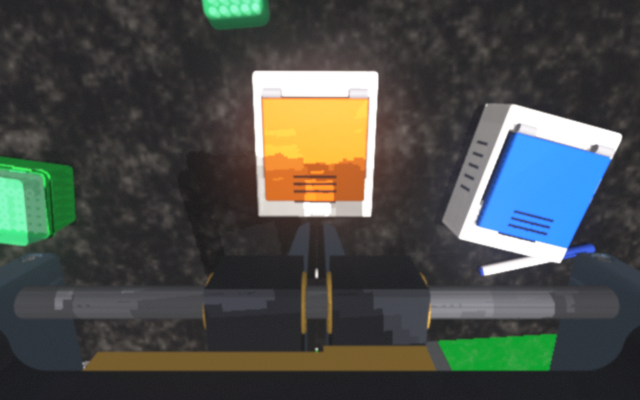

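View pics/scene1.png

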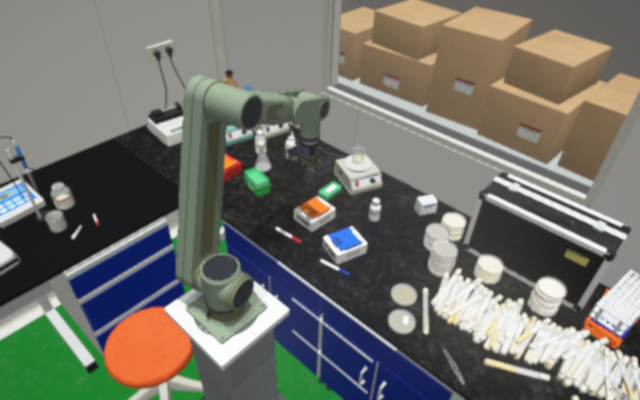

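```bash
cat >> h.py <<'E'
from scipy.spatial.transform import Rotation as Ro
def wristcam(f,s):
    T=np.eye(4);T[:3,:3]=Ro.from_euler('xyz',s['ee_rot'],degrees=True).as_matrix();T[:3,3]=s['ee_pos']
    M=np.linalg.inv(T@f['tool_from_camera']); return dict(f,R=M[:3,:3],t=M[:3,3])
E
python3 - <<'E'
from h import *
import pickle
from scipy.optimize import least_squares
d=pickle.load(open('f1.pkl','rb'));f=wristcam(d['wrist'],d['s'])
def fit(rim,cov):
    obs=np.array(rim+cov,float)
    mod=np.array([[68,56,54],[68,-56,54],[-68,-56,54],[-68,56,54],[45,47,64],[45,-47,64],[-49,-47,64],[-49,47,64]],float)
    def W(p):
        c,s=np.cos(p[2]),np.sin(p[2]); return mod@np.array([[c,-s,0],[s,c,0],[0,0,1]]).T+[p[0],p[1],0]
    r=least_squares(lambda p:(proj(f,W(p))-obs).ravel(),[*back(f,obs.mean(0),57)[:2],0])
    p=r.x;print(p[:2],np.degrees(p[2]));print(np.round(r.fun.reshape(-1,2),2).tolist()); return p
fit([(254,71),(378,73),(371,216),(259,216)],[(262,97),(369,97),(366,201),(264,201)])
print('ribs',back(f,(315,188),64), 'refill',back(f,(236,15),30))
c=f['frame'][50:240,220:410,::-1];cv2.imwrite('pics/crop1.png',cv2.resize(c,None,fx=3,fy=3,interpolation=cv2.INTER_CUBIC))
E
```

```text
[557.15016244  99.08036134] -4.436103508795768
[[-1.73, -0.81], [1.31, -1.94], [0.57, 0.99], [-0.62, 0.38], [-0.2, 0.45], [0.52, 1.15], [-1.3, 0.4], [1.46, -0.15]]
ribs [521.09167404 102.042661    64.        ] refill [679.10542898 162.56985747  30.        ]
```

View pics/crop1.png

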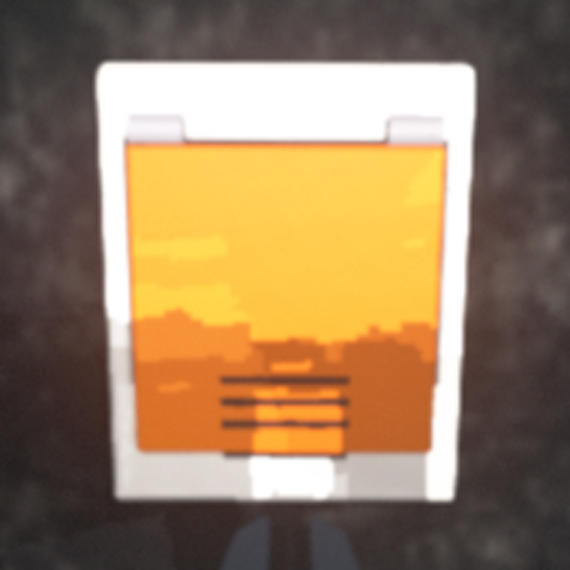

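>>> {"op": "arm_command", "data": {
  "series": [0.002,0,-0.07,0,0,0,0.001,0,-0.08,0,0,0,0,0,-0.08,0,0,0,0,0,-0.07,0,0,0,0,0,-0.05,0,0,0,0,0,0,0,0,0]
}}

```text
time_s: 2.37
ee_pos: [519.7, 98.7, 80.7]
ee_rot: [179.8, 0.6, -4.0]
force: [-0.5, 0.3, 0.2]
gripper_width: 0.9
```

>>> {"op": "arm_command", "data": {
  "series": [0,0,-0.005,0,0,0,0,0,-0.005,0,0,0,0,0,-0.005,0,0,0,0,0,0,0,0,0]
}}

```text
time_s: 2.7
ee_pos: [524.3, 99.9, 80.0]
ee_rot: [-180.0, -0.1, -4.0]
force: [-0.1, -0.1, 1.3]
gripper_width: 0.4
```

>>> {"op": "arm_command", "data": {
  "series": [0,0,-0.005,0,0,0,0,0,-0.005,0,0,0,0,0,0,0,0,0]
}}

```text
time_s: 2.95
ee_pos: [524.0, 100.0, 75.3]
ee_rot: [-180.0, -0.1, -4.0]
force: [-0.1, -0.3, 2.0]
gripper_width: 0.4
```

>>> {"op": "arm_command", "data": {
  "series": [0,0,-0.005,0,0,0,0,0,0,0,0,0]
}}

```text
time_s: 3.12
ee_pos: [524.0, 100.1, 73.2]
ee_rot: [-180.0, -0.1, -4.0]
force: [0.3, 0.9, 2.5]
gripper_width: 0.6
```

>>> {"op": "arm_command", "data": {
  "series": [0,0,-0.004,0,0,0,0,0,0,0,0,0]
}}

```text
time_s: 3.28
ee_pos: [523.9, 100.1, 71.4]
ee_rot: [-180.0, -0.0, -4.0]
force: [0.3, -0.4, 3.0]
gripper_width: 0.3
```

>>> {"op": "arm_command", "data": {
  "series": [0,0,-0.004,0,0,0,0,0,0,0,0,0]
}}

```text
time_s: 3.45
ee_pos: [524.0, 100.1, 70.1]
ee_rot: [-180.0, -0.0, -4.0]
force: [-0.1, -0.8, 4.2]
gripper_width: 0.6
```

>>> {"op": "arm_command", "data": {
  "series": [0,0,-0.003,0,0,0,0,0,0,0,0,0]
}}

```text
time_s: 3.62
ee_pos: [524.0, 100.1, 70.0]
ee_rot: [-180.0, -0.1, -4.0]
force: [-1.8, -0.3, 12.1]
gripper_width: 0.4
```

>>> {"op": "arm_command", "data": {
  "series": [0,0,0.1,0,0,0,0,0,0.1,0,0,0,0,0,0.1,0,0,0,0,0,0.1,0,0,0,0,0,0.06,0,0,0,0,0,0,0,0,0,0,0,0,0,0,0,0,0,0,0,0,0,0,0,0,0,0,0,0,0,0,0,0,0,0,0,0,0,0,0,0,0,0,0,0,0,0,0,0,0,0,0,0,0,0,0,0,0]
}}

```text
time_s: 4.78
ee_pos: [523.6, 100.0, 252.3]
ee_rot: [180.0, 0.0, -4.0]
force: [0.2, -0.3, 0.8]
gripper_width: 0.5
```

```bash
cat > look.py <<'E'
import sys,cv2,pickle
from workcell import env, grab_frame
k=sys.argv[1]
s=env.state();print({a:s[a] for a in('time_s','ee_pos','ee_rot','force')})
d={'s':s}
for n in sys.argv[2:]:
    f=grab_frame(n);d[n]=f;cv2.imwrite(f'pics/{n}{k}.png',f['frame'][...,::-1])
pickle.dump(d,open(f'f{k}.pkl','wb'))
E
python3 look.py 2 wrist scene
```

```text
{'time_s': 4.7833, 'ee_pos': array([523.6042002 ,  99.98484756, 252.3331352 ]), 'ee_rot': array([ 1.79989555e+02,  2.38996604e-02, -3.98969812e+00]), 'force': array([ 0.20472509, -0.28046106,  0.82027227])}
```

View pics/wrist2.png

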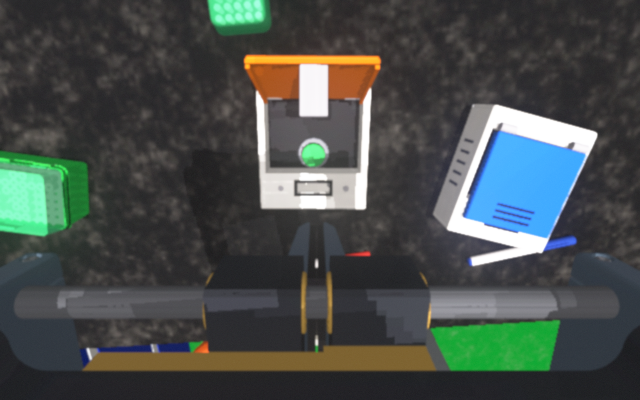

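The cover has sprung open, with its free edge at row 60. The green key shows at (313,153) and the tongue at (313,90).

Run:
```python
from h import *
import pickle
d=pickle.load(open('f2.pkl','rb'));f=wristcam(d['wrist'],d['s'])
print('key',back(f,(313.5,153.5),44))
c,s=np.cos(np.radians(-4.2)),np.sin(np.radians(-4.2)); W=lambda x,y,z:np.array([556.7+c*x-s*y,99.1+s*x+c*y,z])
print('exp',W(-12,0,44),'hinge',W(45,0,60),'edge open',W(45-94*np.cos(2.05)+4*np.sin(2.05),0,60+94*np.sin(2.05)))
for u,v in((246,58),(380,58)):print('edge',back(f,(u,v),143))
```

```text
key [547.14346512 100.0414633   44.        ]
exp [544.73222627  99.97885837  44.        ] hinge [601.57915148  95.80428113  60.        ] edge open [648.34350902  92.37012138 143.41206265]
edge [633.58937881 141.29169215 143.        ]
edge [626.85568946  46.20631495 143.        ]
```

>>> {"op": "arm_command", "data": {
  "series": [0.03,0,-0.02,0,0,0,0.028,0,-0.08,0,0,0,0,0,-0.1,0,0,0,0,0,-0.1,0,0,0,0,0,-0.1,0,0,0,0,0,-0.06,0,0,0,0,0,0,0,0,0,0,0,0,0,0,0]
}}

```text
time_s: 5.55
ee_pos: [546.8, 99.8, 67.3]
ee_rot: [180.0, 0.2, -4.0]
force: [0.7, -0.3, 0.8]
gripper_width: 0.6
```

```bash
python3 look.py 3 wrist scene
```

```text
{'time_s': 5.55, 'ee_pos': array([546.80682774,  99.84633903,  67.34278145]), 'ee_rot': array([ 1.79958187e+02,  1.56835186e-01, -3.99771281e+00]), 'force': array([ 0.72370361, -0.25626049,  0.83298935])}
```

View pics/wrist3.png

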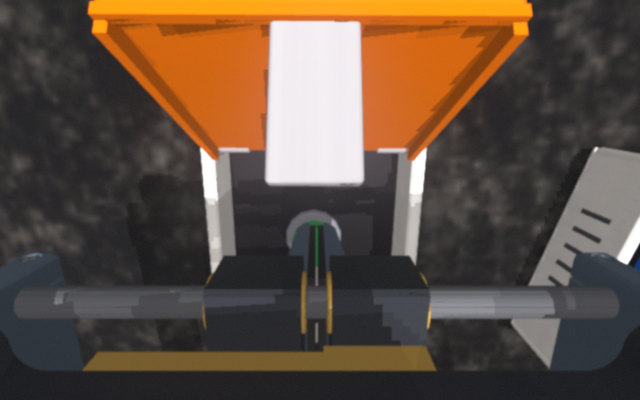

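The fingertips are over the key ring at (314,230), the tongue is clear of the gripper, and no force shows yet.

>>> {"op": "arm_command", "data": {
  "series": [0,0,-0.015,0,0,0,0,0,-0.013,0,0,0,0,0,-0.005,0,0,0,0,0,0,0,0,0]
}}

```text
time_s: 5.98
ee_pos: [546.7, 100.0, 55.4]
ee_rot: [180.0, 0.0, -4.0]
force: [0.1, -0.3, 0.4]
gripper_width: 0.5
```

>>> {"op": "arm_command", "data": {
  "series": [0,0,-0.005,0,0,0,0,0,0,0,0,0]
}}

```text
time_s: 6.15
ee_pos: [546.9, 100.0, 53.6]
ee_rot: [180.0, -0.0, -4.0]
force: [-0.4, -0.1, 3.6]
gripper_width: 0.6
```

>>> {"op": "arm_command", "data": {
  "series": [0,0,-0.005,0,0,0,0,0,0,0,0,0]
}}

```text
time_s: 6.32
ee_pos: [546.9, 100.0, 51.5]
ee_rot: [-180.0, -0.0, -4.0]
force: [-0.9, -0.6, 3.7]
gripper_width: 0.6
```

>>> {"op": "arm_command", "data": {
  "series": [0,0,-0.004,0,0,0,0,0,0,0,0,0]
}}

```text
time_s: 6.48
ee_pos: [546.9, 100.0, 50.3]
ee_rot: [180.0, -0.0, -4.0]
force: [-0.9, -0.3, 5.6]
gripper_width: 0.2
```

>>> {"op": "arm_command", "data": {
  "series": [0,0,-0.003,0,0,0,0,0,0,0,0,0]
}}

```text
time_s: 6.65
ee_pos: [547.0, 100.0, 50.1]
ee_rot: [-180.0, -0.0, -4.0]
force: [-3.9, -1.0, 13.1]
gripper_width: 0.7
```

The key has bottomed: 13 N, with no further travel. Now up and over behind the open cover.

>>> {"op": "arm_command", "data": {
  "series": [0,0,0.08,0,0,0,0,0,0.1,0,0,0,0,0,0.1,0,0,0,0,0,0.1,0,0,0,0,0,0.1,0,0,0,0,0,0.04,0,0,0,0.084,-0.006,0,0,0,0,0.084,-0.006,0,0,0,0,0.084,-0.006,0,0,0,0,0.084,-0.006,0,0,0,0,0,0,0,0,0,0,0,0,0,0,0,0]
}}

```text
time_s: 7.65
ee_pos: [682.0, 90.1, 254.2]
ee_rot: [180.0, 0.2, -4.0]
force: [-0.1, -0.7, 0.0]
gripper_width: 0.5
```

```bash
python3 look.py 4 top scene
python3 - <<'E'
import cv2
a=cv2.imread('pics/top4.png')[130:260,250:420];b=cv2.imread('pics/scene4.png')[100:270,230:400]
cv2.imwrite('pics/c4.png',cv2.hconcat([cv2.resize(a,(400,306)),cv2.resize(b,(306,306))]))
E
```

```text
{'time_s': 7.65, 'ee_pos': array([681.99848365,  90.08278092, 254.22697223]), 'ee_rot': array([ 1.79966645e+02,  1.66965618e-01, -4.02980389e+00]), 'force': array([-0.11731017, -0.74517428,  0.03072781])}
```

View pics/c4.png

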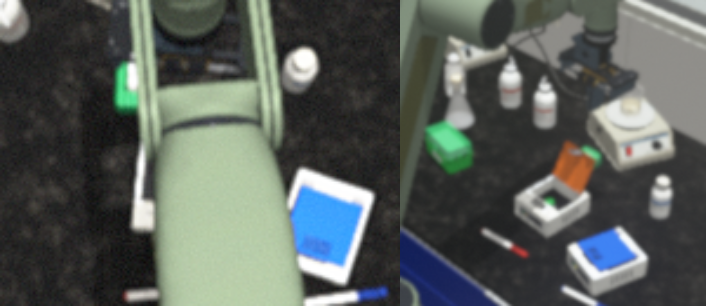

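>>> {"op": "arm_command", "data": {
  "series": [0,0,-0.08,0,0,0,0,0,-0.08,0,0,0,0,0,-0.08,0,0,0,0,0,-0.055,0,0,0,0,0,0,0,0,0,0,0,0,0,0,0]
}}

```text
time_s: 8.25
ee_pos: [679.8, 90.5, 138.6]
ee_rot: [180.0, 0.1, -4.0]
force: [0.5, -0.8, 1.2]
gripper_width: 0.7
```

```bash
python3 look.py 5 wrist scene
python3 - <<'E'
import cv2
b=cv2.imread('pics/scene5.png')[100:270,230:400]
cv2.imwrite('pics/c5.png',cv2.hconcat([cv2.imread('pics/wrist5.png')[:,100:500],cv2.resize(b,(400,400),interpolation=2)]))
E
```

```text
{'time_s': 8.25, 'ee_pos': array([679.84954936,  90.53316972, 138.61256853]), 'ee_rot': array([ 1.79978903e+02,  1.07058910e-01, -3.97115998e+00]), 'force': array([ 0.50831731, -0.84226105,  1.18290275])}
```

View pics/c5.png

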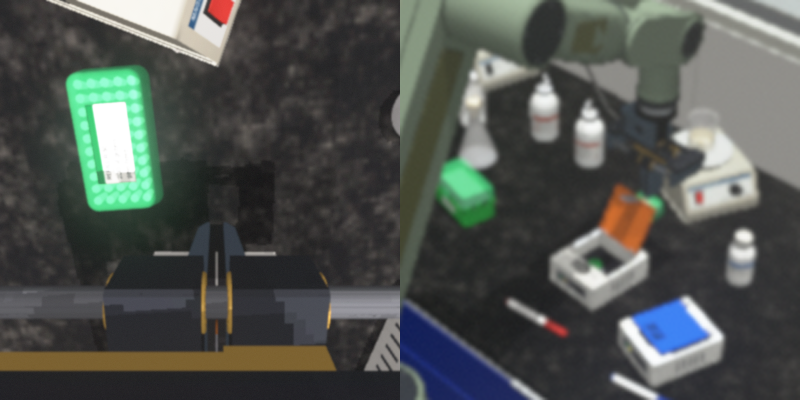

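>>> {"op": "arm_command", "data": {
  "series": [-0.03,0.0022,0.005,0,0,0,-0.03,0.0022,0.005,0,0,0,-0.03,0.0022,0.005,0,0,0,-0.03,0.0022,0.005,0,0,0,-0.03,0.0022,0.005,0,0,0,-0.032,0.0024,-0.001,0,0,0,-0.032,0.0024,-0.007,0,0,0,0,0,0,0,0,0]
}}

```text
time_s: 9.02
ee_pos: [595.4, 97.1, 148.6]
ee_rot: [-179.9, -0.3, -4.0]
force: [0.5, 0.1, 1.0]
gripper_width: 0.0
```

```bash
python3 look.py 6 wrist scene
python3 - <<'E'
import cv2
b=cv2.imread('pics/scene6.png')[100:270,230:400]
cv2.imwrite('pics/c6.png',cv2.hconcat([cv2.imread('pics/wrist6.png')[:,100:500],cv2.resize(b,(400,400),interpolation=2)]))
E
```

```text
{'time_s': 9.0167, 'ee_pos': array([595.42273018,  97.05373567, 148.58879201]), 'ee_rot': array([-179.93888556,   -0.26952416,   -3.96725534]), 'force': array([0.45013078, 0.0787017 , 0.95755523])}
```

View pics/c6.png

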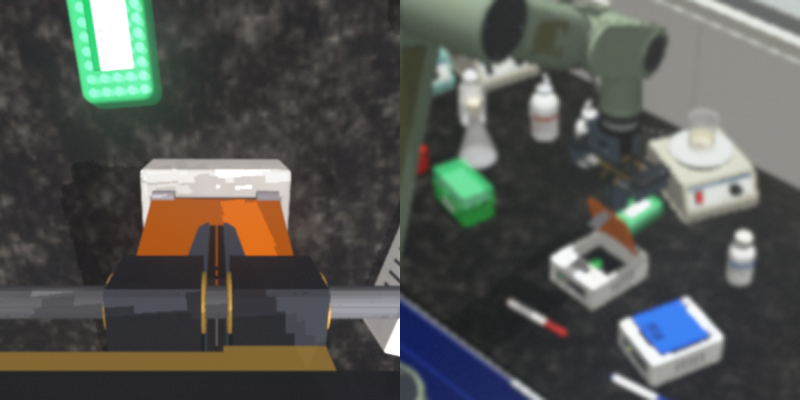

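The cover has swung past vertical and the fingers are on its back face. I continue down the arc.

>>> {"op": "arm_command", "data": {
  "series": [-0.03,0.0022,-0.013,0,0,0,-0.028,0.002,-0.018,0,0,0,-0.0245,0.0018,-0.022,0,0,0,0,0,0,0,0,0]
}}

```text
time_s: 9.45
ee_pos: [562.0, 99.3, 124.1]
ee_rot: [-180.0, 0.0, -4.0]
force: [0.7, -0.5, 1.1]
gripper_width: 0.1
```

```bash
python3 look.py 7 wrist scene
python3 - <<'E'
import cv2
b=cv2.imread('pics/scene7.png')[100:270,230:400]
cv2.imwrite('pics/c7.png',cv2.hconcat([cv2.imread('pics/wrist7.png')[:,100:500],cv2.resize(b,(400,400),interpolation=2)]))
E
```

```text
{'time_s': 9.45, 'ee_pos': array([561.99210344,  99.26040795, 124.09927567]), 'ee_rot': array([-1.79991699e+02,  3.80373051e-02, -3.99085979e+00]), 'force': array([ 0.70929748, -0.45451585,  1.14282279])}
```

View pics/c7.png

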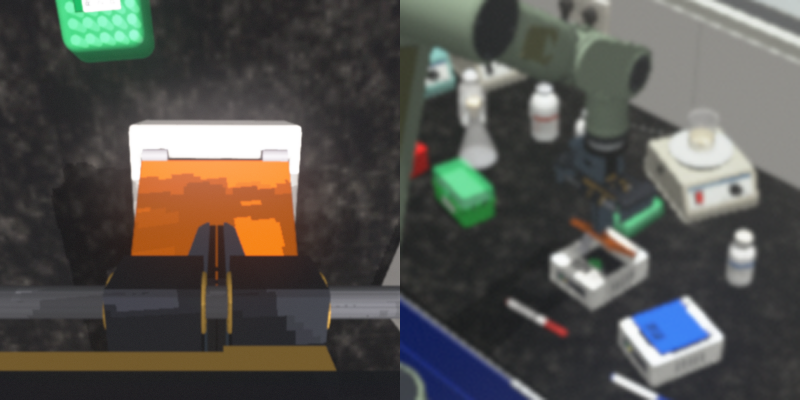

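>>> {"op": "arm_command", "data": {
  "series": [-0.0245,0.0018,-0.023,0,0,0,-0.0205,0.0015,-0.028,0,0,0,-0.018,0.0013,-0.032,0,0,0,-0.017,0.0012,-0.021,0,0,0,0,0,0,0,0,0]
}}

```text
time_s: 9.97
ee_pos: [534.8, 101.6, 84.3]
ee_rot: [-179.9, -0.5, -4.0]
force: [2.4, -0.2, 3.2]
gripper_width: 0.5
```

```bash
python3 look.py 8 wrist scene
python3 - <<'E'
import cv2
b=cv2.imread('pics/scene8.png')[100:270,230:400]
cv2.imwrite('pics/c8.png',cv2.hconcat([cv2.imread('pics/wrist8.png')[:,100:500],cv2.resize(b,(400,400),interpolation=2)]))
E
```

```text
{'time_s': 9.9667, 'ee_pos': array([534.78408337, 101.56935112,  84.30264093]), 'ee_rot': array([-179.93881864,   -0.50238183,   -3.96996082]), 'force': array([ 2.420682  , -0.18616825,  3.15016873])}
```

View pics/c8.png

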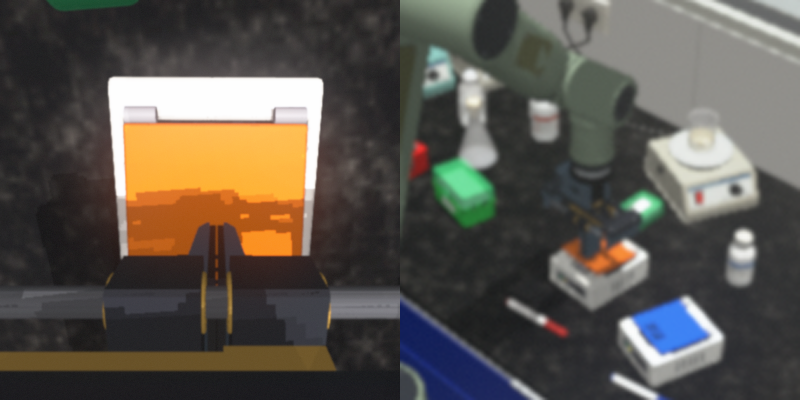

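>>> {"op": "arm_command", "data": {
  "series": [-0.005,0,-0.005,0,0,0,0,0,-0.005,0,0,0,0,0,0,0,0,0]
}}

```text
time_s: 10.32
ee_pos: [528.5, 101.4, 78.2]
ee_rot: [180.0, 0.0, -4.0]
force: [1.3, -0.4, 2.8]
gripper_width: 0.4
```

>>> {"op": "arm_command", "data": {
  "series": [0,0,-0.006,0,0,0,0,0,0,0,0,0]
}}

```text
time_s: 10.48
ee_pos: [528.2, 101.4, 75.6]
ee_rot: [180.0, 0.1, -4.0]
force: [2.1, 0.1, 3.1]
gripper_width: 0.3
```

>>> {"op": "arm_command", "data": {
  "series": [0,0,-0.005,0,0,0,0,0,0,0,0,0]
}}

```text
time_s: 10.65
ee_pos: [528.1, 101.4, 73.7]
ee_rot: [180.0, 0.1, -4.0]
force: [-0.7, -0.2, 3.5]
gripper_width: 0.6
```

>>> {"op": "arm_command", "data": {
  "series": [0,0,-0.005,0,0,0,0,0,0,0,0,0]
}}

```text
time_s: 10.82
ee_pos: [528.1, 101.4, 71.8]
ee_rot: [180.0, 0.1, -4.0]
force: [-1.1, -0.3, 3.1]
gripper_width: 0.3
```

>>> {"op": "arm_command", "data": {
  "series": [0,0,-0.004,0,0,0,0,0,0,0,0,0]
}}

```text
time_s: 10.98
ee_pos: [528.1, 101.4, 70.5]
ee_rot: [180.0, 0.1, -4.0]
force: [-1.6, 0.2, 3.8]
gripper_width: 0.2
```

>>> {"op": "arm_command", "data": {
  "series": [0,0,-0.002,0,0,0,0,0,0,0,0,0]
}}

```text
time_s: 11.15
ee_pos: [528.2, 101.4, 70.4]
ee_rot: [180.0, 0.0, -4.0]
force: [-2.2, 0.1, 8.8]
gripper_width: 0.2
```

It is on the stop (8.8 N, z no longer falling). Now release upward.

>>> {"op": "arm_command", "data": {
  "series": [0,0,0.02,0,0,0,0,0,0.06,0,0,0,0,0,0.1,0,0,0,0,0,0.1,0,0,0,0,0,0.1,0,0,0,0,0,0.06,0,0,0,0,0,0,0,0,0,0,0,0,0,0,0,0,0,0,0,0,0,0,0,0,0,0,0,0,0,0,0,0,0,0,0,0,0,0,0,0,0,0,0,0,0,0,0,0,0,0,0]
}}

```text
time_s: 12.32
ee_pos: [528.5, 101.4, 245.3]
ee_rot: [180.0, 0.1, -4.0]
force: [-0.4, -0.1, 0.7]
gripper_width: 0.2
```

```bash
python3 look.py 9 wrist scene
```

```text
{'time_s': 12.3167, 'ee_pos': array([528.49056795, 101.35948812, 245.25482507]), 'ee_rot': array([ 1.79981221e+02,  5.78881207e-02, -3.99427597e+00]), 'force': array([-0.43558521, -0.06912827,  0.65185223])}
```

View pics/wrist9.png

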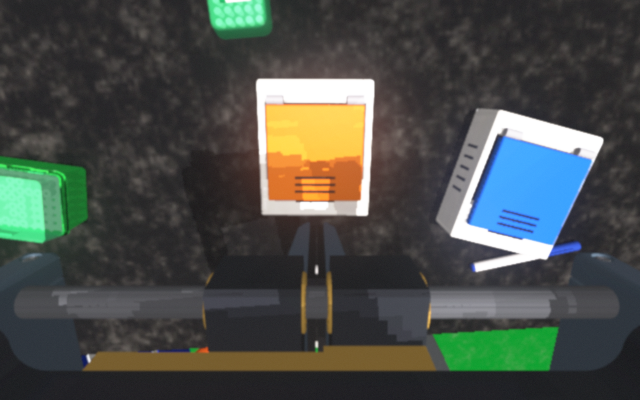

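View pics/scene9.png

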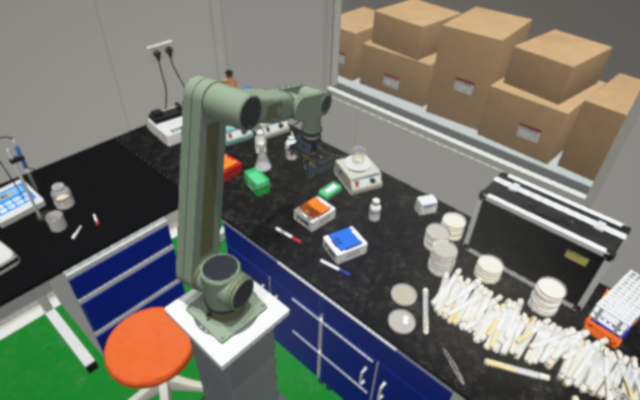

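The orange cover is shut, with corners at (265,103), (365,103), (364,201) and (266,201). The blue cover is shut and nothing looks displaced. One numeric check before handing in.

Run:
```python
from h import *
import pickle
a=pickle.load(open('f9.pkl','rb'));b=pickle.load(open('f1.pkl','rb'));f=wristcam(a['wrist'],a['s'])
c,s=np.cos(np.radians(-4.2)),np.sin(np.radians(-4.2)); W=lambda x,y,z:np.array([556.7+c*x-s*y,99.1+s*x+c*y,z])
for th in(0,.1):print(th,proj(f,[W(45-94*np.cos(th),y,64+94*np.sin(th)) for y in(47,-47)]).round(1).tolist())
g=lambda d:cv2.GaussianBlur(d['scene']['frame'],(3,3),0).astype(int)
D=np.abs(g(a)-g(b)).max(2);D[:,:]*=1
m=(D>40).astype('uint8');n,_,st,_=cv2.connectedComponentsWithStats(m);print([x.tolist() for x in st[1:] if x[4]>4])
from workcell import env
print(env.state()['force'])
env.job_done()
```

```text
0 [[268.6, 201.1], [361.9, 201.3]]
0.1 [[267.4, 203.3], [363.1, 203.5]]
[[289, 87, 11, 4, 25], [301, 87, 15, 5, 40], [284, 93, 5, 3, 11], [291, 93, 7, 4, 18], [300, 93, 32, 10, 149], [321, 114, 6, 5, 21], [270, 119, 26, 7, 71], [260, 123, 6, 2, 11], [289, 143, 8, 6, 34], [309, 143, 5, 1, 5], [288, 151, 8, 9, 53]]
[0.16997352 0.10264493 0.13128773]
the job is handed in; nothing more can be done
```

I handed the job in at about 12.4 s of the 58 s allowed, with the orange cover shut again after the key was pressed. No verdict is reported, so this rests on my own checks.

**What I did:**
- **Opening:** I pressed the orange cover on its ribs to its stop (12 N) and drew away upward. The camera showed it sprung open.
- **Key:** I pressed the green key until it went no further (13 N).
- **Closing:** I went behind the open cover with shut fingers and swung it over. I pressed it to its stop (8.8 N) and released it.

**Last checks:**
- **Orange cover:** It stayed down for about a second after release. Its near edge was at row 201, where a level cover would be (203 for 0.1 rad), so the picture only roughly resolves the 0.03 rad limit.
- **Surroundings:** Comparing scene pictures from before the first press and after the last showed changes only at the arm and gripper. The blue cover looked shut.
- **Contact:** The force on the tool was near zero and the gripper was well clear of everything.
- **Not measured:** I had no readout of the cover or key joints. That the key came back up could not be seen under the shut cover.
- **Disagreement:** The key measured 2 to 3 mm further back than the box fit predicted, so I aimed close to the measured point.

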